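# Start the stirring place under the large beaker

## Robot

A 6-joint arm with a two-finger parallel gripper is mounted at the origin on a cart in front of the work surface, level with it; the furniture and walls round the work are solid. World frame = base frame: x ahead of the robot, y to its left, z up, the work surface at z = 0. Lengths are in mm, angles in rad, forces in N, time in s.
With the tool pointing down it reaches from about 275 to 750 mm from the base axis. Payload 10.2 kg.
Tool frame: the origin (TCP) lies at the very end of the fingers, on their centre line; the grasp point (between the pads) lies 19 mm behind it; z points along the fingers, y is the direction in which the jaws open and shut (so a half turn about z gives the same grasp; the last joint's range is limited). The gripper opens to 85 mm and grips with 20 to 120 N. Pads are 22 mm wide; open, the fingers measure 114 mm over their backs; the gripper's body (76 mm by 85 mm) begins 54 mm behind the grasp point. The pads swing forward as they close: fully open they stand 13 mm farther back than shut.
Start: joints at [0.966, 0.313, 1.498, -0, 1.331, -0.223], TCP at [195.623, 487.199, 231.294] pointing down, gripper open.
Joint ranges: [-2.94, 2.94], [-0.97, 2.17], [0.19, 2.56], [-1.23, 4.37], [0.02, 3.11], [-2.88, 2.88]. Speed limits (rad/s): [2.39, 2.39, 3.01, 3.14, 3.14, 3.14].

## Interface

Orientations are given as a unit quaternion [w, x, y, z].
In Python, from rig import readout, cams, finish_job gives the robot as it stands. The module is installed in compiled form; this text tells all that it offers.
- The arm moves only by the tool carry_out, never from a script. Its argument "steps" is one flat list of numbers, 7 for each row, row after row: the shift along the tool's x, y, z in cm, then the turn, a rotation vector about the tool's x, y, z in units of 5 degrees (1.0 is 5 degrees), then the opening, from -1 (shut) to 1 (fully open), so that 0 is half open. In form: [x, y, z, ax, ay, az, hand, x, y, z, ax, ay, az, hand, ...]. A call has 1 to 20 rows; each row shifts and turns the commanded pose from where the row before left it, along the tool's axes as they then stand; what a row does not reach is not made up. A row lasts 1/12 s, in which the tool goes at most 41.7 mm and 7.16 degrees, less where a joint would pass 70% of its speed; a pose out of reach is approached as far as the arm can. A call with a gripper value outside its range is refused whole. The fingers move at their own pace and stop on an object; "grip_force" is the grip in N (left out, the last holds). Time passes only in rows, so rows that do not move let the fingers close. It gives the time, the measured TCP pose, the force and the opening at its end, in the units of the state.
- readout.sense(): the state, without advancing time (a new reading comes with each control period).
- cams.capture(name): name is "side" or "top"; returns the picture (384x512x3 uint8, red, green, blue); there is no depth.
- cams.calibration(name): a dict with "fx", "fy", "cx", "cy" (pixels), "k1" (the pictures are not rectified: a ray, as slopes to the right and down, at radius r is drawn at 1 + k1 r^2 times it, then the intrinsics apply), "R" (3x3) and "t" (3): a world point X has camera coordinates R X + t. Camera axes: x right, y down, z forward; pixel columns grow to the right and rows downward; lengths in mm; the calibration is good to about 2 mm. A picture is of the moment at which its call begins. calibration takes no time and is no camera call.
- finish_job(): hands the job in, once; it reports no verdict.
The state is a dict: "time_s": time; "joints": joint angles; "dq": joint speeds; "tau": joint torques, N m; "eef_pos": TCP position; "ee_rot": TCP orientation; "force": force on the tool from outside, world axes, zero at the start; "wrist_torque": the same for the moment, N m; "grip_width": opening from 0.0 (shut) to 1.0 (fully open).
Only numpy, scipy, OpenCV 4.12 (cv2) and the standard library are available. Lean on these libraries where they do the work, as an engineer would, in place of code of your own. Each camera call takes 0.05 s, during which the arm holds its last target.

## Task

Set the four-place stirrer going under the large beaker: with the fingertips, press the key straight in front of that beaker lightly well down (it stays down), then press the long start bar at the right end of the key row well down, let it come up again and withdraw. Press no other key, and do not touch or shift any of the vessels.

Things in the scene. Friction and masses are not known exactly. Their poses are not given: they have to be found in the camera images.
- stirrer: four-place stirrer, fixed to the bench, 510 mm wide (y). Origin: on the bench under its middle; x away from the robot, y to its left. Near side: grey console, x -110 to -40 mm, deck 55 mm high, one row of caps along y: four keys and, at the right end, the longer start bar. Behind: flat metal plate, x to 110 mm, four ringed places, a vessel on each; each place's key is 120 mm straight in front of it
- place_1 (a point): centre of the leftmost ringed place (ring 92 mm across) on the plate's top, 22 mm above the bench, at x 45, y 195 mm of the stirrer
- key_1_top (a point): centre of the top face of the leftmost key, the key of the place straight behind it (at x -75, y 195 mm of the stirrer); white cap 36 (x) x 40 (y) mm; rides on the cap, 75 mm above the bench while up, 65 mm when fully down; the cap gives on a stiff spring (2.5 N/mm, up to 7 mm)
- key_1 (a joint): travel in m of the leftmost key: 0 up, 0.010 fully down. It has no spring: it moves against about 2.5 N of friction and stays where it is left; it counts as pressed beyond 0.005
- place_2 (a point): centre of the second from the left ringed place (ring 92 mm across) on the plate's top, 22 mm above the bench, at x 45, y 95 mm of the stirrer
- key_2_top (a point): centre of the top face of the second from the left key, the key of the place straight behind it (at x -75, y 95 mm of the stirrer); white cap 36 (x) x 40 (y) mm; rides on the cap, 75 mm above the bench while up, 65 mm when fully down; the cap gives on a stiff spring (2.5 N/mm, up to 7 mm)
- key_2 (a joint): travel in m of the second from the left key: 0 up, 0.010 fully down. It has no spring: it moves against about 2.5 N of friction and stays where it is left; it counts as pressed beyond 0.005
- place_3 (a point): centre of the third from the left ringed place (ring 92 mm across) on the plate's top, 22 mm above the bench, at x 45, y -5 mm of the stirrer
- key_3_top (a point): centre of the top face of the third from the left key, the key of the place straight behind it (at x -75, y -5 mm of the stirrer); white cap 36 (x) x 40 (y) mm; rides on the cap, 75 mm above the bench while up, 65 mm when fully down; the cap gives on a stiff spring (2.5 N/mm, up to 7 mm)
- key_3 (a joint): travel in m of the third from the left key: 0 up, 0.010 fully down. It has no spring: it moves against about 2.5 N of friction and stays where it is left; it counts as pressed beyond 0.005
- place_4 (a point): centre of the fourth from the left ringed place (ring 92 mm across) on the plate's top, 22 mm above the bench, at x 45, y -105 mm of the stirrer
- key_4_top (a point): centre of the top face of the fourth from the left key, the key of the place straight behind it (at x -75, y -105 mm of the stirrer); white cap 36 (x) x 40 (y) mm; rides on the cap, 75 mm above the bench while up, 65 mm when fully down; the cap gives on a stiff spring (2.5 N/mm, up to 7 mm)
- key_4 (a joint): travel in m of the fourth from the left key: 0 up, 0.010 fully down. It has no spring: it moves against about 2.5 N of friction and stays where it is left; it counts as pressed beyond 0.005
- start_bar_top (a point): centre of the top face of the start bar, the longer white cap (36 x 70 mm) at the right end of the row (x -75, y -205 mm of the stirrer); rides on the cap, 75 mm above the bench while up, 65 mm when fully down; the cap gives on a stiff spring (2.5 N/mm, up to 7 mm)
- start_bar (a joint): travel in m of the start bar: 0 up, 0.010 fully down. A spring brings it up again; it takes about 1.5 N to begin and 4 N to go fully down; it counts as pressed beyond 0.005
- large_beaker: the large beaker: straight clear cylinder, 88 mm wide, 112 mm tall, clearly the widest vessel; loose, upright on one of the four places; origin at the centre of its underside, z up
- small_beaker: small straight clear beaker, 57 mm wide, 78 mm tall; loose, upright on one of the four places; origin at the centre of its underside, z up
- flared_beaker: small clear beaker with a flared rim, 57 mm wide at the rim, 70 mm tall; loose, upright on one of the four places; origin at the centre of its underside, z up
- bottle: reagent bottle with a screw cap, 56 mm wide, 105 mm tall; loose, upright on one of the four places; origin at the centre of its underside, z up
Mind the look-alikes: they are no part of the job. Leave any green look-alike of the small_beaker alone.

How it is judged:
By the outcome, as a careful person would: the job done as asked, in the order asked, and still so for the second after the job is handed in, with the robot touching nothing.
It also fails if it takes over 46 s, if anything falls off the work surface, if the arm or the gripper's body presses on something with over 40 N, if the wrist force passes 120 N, or if a joint passes its speed limit or range.

## Working session

There is one attempt and no reset: what is moved stays moved. The work goes in short steps, Python scripts to look and compute and a tool call to move; the robot and the scene stay as the last step left them, time stands still between calls to the robot, and variables do not carry over. Pictures are saved under pics/ and viewed, and the job is handed in when it is done.

Besides the shell and the picture viewer there is one more tool, called after "Call:" as name(argument=value, ...) on one line, values as JSON. carry_out: Moves the arm, as the interface text tells. Its arguments: {"type":"object","properties":{"steps":{"type":"array","items":{"type":"number"}},"grip_force":{"type":"number"}},"required":["steps"]}

```bash
mkdir -p pics
python3 - <<'E'
from rig import readout, cams
import cv2
for n in("side","top"):
    im=cams.capture(n); cv2.imwrite(f"pics/{n}0.png",im[:,:,::-1])
    c=cams.calibration(n); print(n,c)
s=readout.sense(); print(s)
E
```

```text
side {'fx': 347.07801392621496, 'fy': 347.07801392621496, 'cx': 258.09957051917996, 'cy': 184.05814711426893, 'k1': -0.05824867457520493, 'R': array([[-0.99797568,  0.06279185,  0.01008584],
       [ 0.03141042,  0.62455987, -0.78034502],
       [-0.05529852, -0.77844855, -0.62526788]]), 't': array([484.3049084 ,  18.33973902, 992.42373934])}
top {'fx': 369.4688964690822, 'fy': 369.4688964690822, 'cx': 257.90476140122547, 'cy': 191.2429457651737, 'k1': -0.06975754102883605, 'R': array([[ 0.02625675, -0.99944678, -0.02041387],
       [-0.99274511, -0.02367288, -0.11788446],
       [ 0.11733599,  0.02336104, -0.99281747]]), 't': array([ 39.98225918, 512.47945636, 939.35775798])}
{'time_s': 0.1, 'joints': array([ 9.65576448e-01,  3.13379566e-01,  1.49836664e+00,  2.39365046e-06,
        1.33100029e+00, -2.23429958e-01]), 'dq': array([ 0.00266464, -0.00014786, -0.00233911, -0.00016361,  0.00056964,
        0.00092503]), 'tau': array([ 3.55579759e-03, -4.12895072e+01, -2.60142034e+01, -1.63087075e-04,
        3.00764012e-03,  1.15894724e-05]), 'eef_pos': array([195.49540609, 486.99353879, 230.79763408]), 'ee_rot': array([-2.33315525e-04,  1.89737923e-01,  9.81834603e-01, -5.27636930e-04]), 'force': array([-0.49811078,  0.18685779, -0.53577067]), 'wrist_torque': array([0.04083725, 0.00191114, 0.07842502]), 'grip_width': 1.005110263864104}
```

View pics/side0.png

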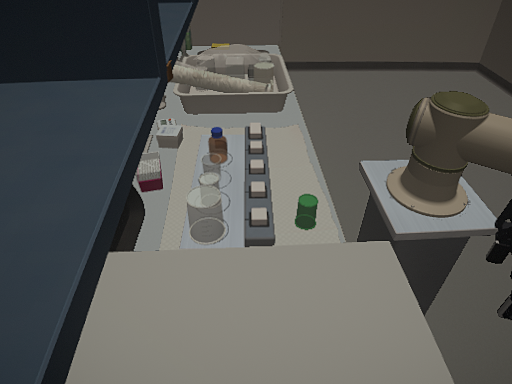

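View pics/top0.png

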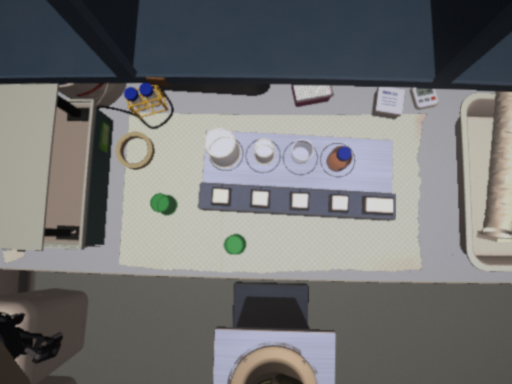

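```bash
cat > h.py <<'E'
import numpy as np,cv2
from rig import cams
def ray(n,u,v):
    c=cams.calibration(n); xd=np.array([(u-c['cx'])/c['fx'],(v-c['cy'])/c['fy']]); x=xd.copy()
    for _ in range(30): x=xd/(1+c['k1']*(x@x))
    R=c['R'];o=-R.T@c['t']; return o,R.T@np.array([x[0],x[1],1])
def onz(n,u,v,z):
    o,d=ray(n,u,v); return o+d*(z-o[2])/d[2]
def proj(n,X):
    c=cams.calibration(n); p=c['R']@np.array(X,float)+c['t']; x=p[:2]/p[2]; x=x*(1+c['k1']*(x@x))
    return c['fx']*x[0]+c['cx'],c['fy']*x[1]+c['cy']
E
python3 - <<'E'
from h import *
im=cv2.imread("pics/top0.png")
g=im[180:220,195:400].min(2)
_,b=cv2.threshold(g,140,255,0)
n,l,st,ce=cv2.connectedComponentsWithStats(b)
pts=[]
for i in range(1,n):
    if st[i][4]>60:
        u,v=ce[i]+[195,180]; P=onz("top",u,v,75); print(st[i],(u,v),P.round(1)); pts.append(P)
p=np.array(sorted(pts,key=lambda p:-p[1])); 
ref=np.array([195,95,-5,-105,-205])
# fit rigid
A=np.c_[np.full(5,-75.),ref]; B=p[:,:2]
am,bm=A.mean(0),B.mean(0);a=A-am;q=B-bm
th=np.arctan2((a[:,0]*q[:,1]-a[:,1]*q[:,0]).sum(),(a*q).sum())
R=np.array([[np.cos(th),-np.sin(th)],[np.sin(th),np.cos(th)]]);o=bm-R@am
print("yaw",th,"origin",o); print("resid",(A@R.T+o-B).round(1)); print("fit",(A@R.T+o).round(1))
for y in ref[:4]:
    w=R@[45,y]+o
    print("place",w.round(1),[np.round(proj(n,[*w,22]),0) for n in("top","side")])
for k in range(5):
    print(np.round(proj("side",[*(R@A[k]+o),75]),0))
c1=cv2.resize(im[120:225,190:405],None,fx=3.6,fy=3.6,interpolation=2); cv2.imwrite("pics/topc.png",c1)
s=cv2.imread("pics/side0.png");cv2.imwrite("pics/sidec.png",cv2.resize(s[110:250,160:340],None,fx=4,fy=4,interpolation=2))
E
```

```text
[   0    0  205   40 2652] (np.float64(297.43740573152337), np.float64(195.63499245852188)) [497.4 -47.3  75. ]
[ 17   9  17  14 213] (np.float64(220.11267605633802), np.float64(195.4788732394366)) [493.1 146.3  75. ]
[ 57  11  17  15 216] (np.float64(259.66203703703707), np.float64(197.78240740740742)) [489.7  46.9  75. ]
[ 97  13  16  15 218] (np.float64(299.6330275229358), np.float64(200.1834862385321)) [486.1 -52.9  75. ]
[137  16  16  14 219] (np.float64(339.5296803652968), np.float64(202.4703196347032)) [ 482.8 -152.5   75. ]
[171  18  28  15 383] (np.float64(379.4360313315927), np.float64(204.79895561357702)) [ 479.2 -252.5   75. ]Traceback (most recent call last):
  File "<stdin>", line 15, in <module>
ValueError: operands could not be broadcast together with shapes (5,) (6,)
```

Run:
```python
from h import *
im=cv2.imread("pics/top0.png")
B=np.array([[493.1,146.3],[489.7,46.9],[486.1,-52.9],[482.8,-152.5],[479.2,-252.5]])
ref=np.array([195,95,-5,-105,-205])
A=np.c_[np.full(5,-75.),ref]
am,bm=A.mean(0),B.mean(0);a=A-am;q=B-bm
th=np.arctan2((a[:,0]*q[:,1]-a[:,1]*q[:,0]).sum(),(a*q).sum())
R=np.array([[np.cos(th),-np.sin(th)],[np.sin(th),np.cos(th)]]);o=bm-R@am
print("yaw",th,"origin",o); print("resid",(A@R.T+o-B).round(1).tolist())
for y in ref[:4]:
    w=R@[45,y]+o
    print("place",w.round(1),[np.round(proj(n,[*w,22]),0) for n in("top","side")])
for k in range(5):
    print("key side",np.round(proj("side",[*(R@A[k]+o),75]),0))
c1=cv2.resize(im[120:225,190:405],None,fx=3.6,fy=3.6,interpolation=2); cv2.imwrite("pics/topc.png",c1)
s=cv2.imread("pics/side0.png");cv2.imwrite("pics/sidec.png",cv2.resize(s[110:250,160:340],None,fx=4,fy=4,interpolation=2))
```

```text
yaw -0.03479037003573675 origin [561.30853247 -50.55177704]
resid [[0.0, 0.6], [-0.0, 0.1], [0.1, -0.0], [-0.1, -0.4], [0.0, -0.3]]
place [613.1 142.8] [array([226., 153.]), array([209., 230.])]
place [609.6  42.8] [array([263., 155.]), array([212., 202.])]
place [606.1 -57.1] [array([300., 157.]), array([215., 179.])]
place [ 602.6 -157.1] [array([337., 160.]), array([217., 159.])]
key side [259. 213.]
key side [258. 186.]
key side [257. 163.]
key side [256. 144.]
key side [255. 127.]
```

View pics/topc.png

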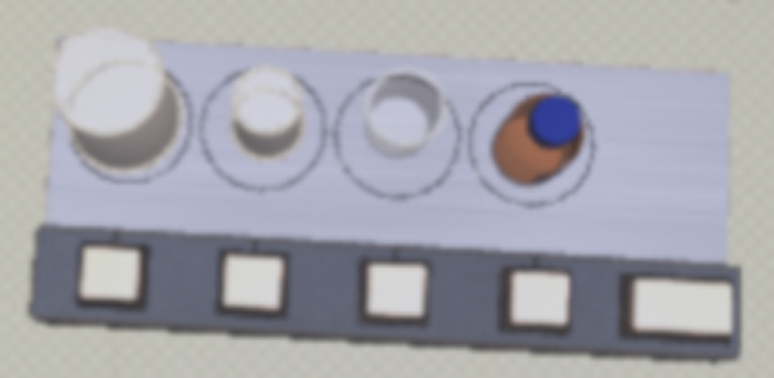

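View pics/sidec.png

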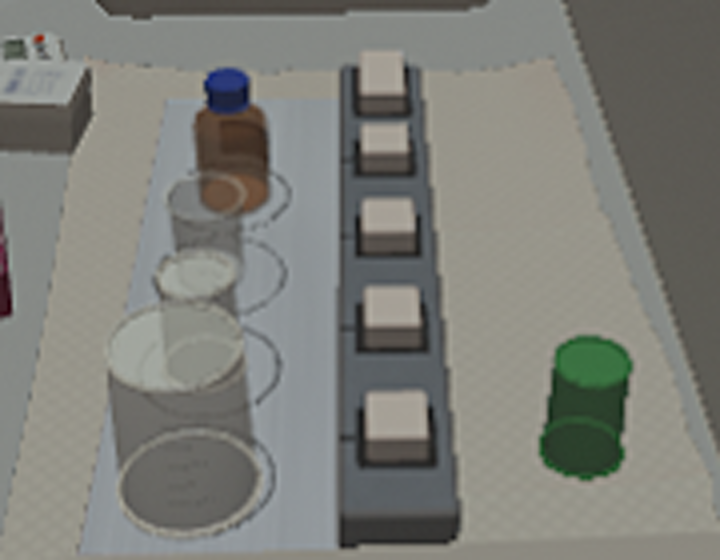

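Run:
```python
from h import *
for p in((85,248),(107,120),(50,248),(0,250)):
    print(p,[onz("top",*p,z).round(0)[:2].tolist() for z in(0,150,300)])
for p in((395,245),(440,384),(92,260)): print(p,[onz("side",*p,z).round(0)[:2].tolist() for z in(0,150,300)])
p=np.array([195.5,487,231]); 
def R(a): return np.array([[np.cos(a),np.sin(a),0],[np.sin(a),-np.cos(a),0],[0,0,-1]])
a0=np.arctan2(.3727,-.928); a1=np.pi-.0348
print((R(a0).T@(np.array([290,260,231])-p)).round(1),(R(a1).T@(np.array([493,146,135])-[290,260,231])).round(1))
print(R(a1).round(3),np.degrees(a1-a0))
```

```text
(85, 248) [[347.0, 522.0], [355.0, 448.0], [363.0, 374.0]]
(107, 120) [[708.0, 487.0], [661.0, 418.0], [615.0, 349.0]]
(50, 248) [[344.0, 623.0], [352.0, 534.0], [360.0, 444.0]]
(0, 250) [[332.0, 773.0], [342.0, 661.0], [352.0, 548.0]]
(395, 245) [[166.0, 198.0], [255.0, 325.0], [343.0, 452.0]]
(440, 384) [[201.0, 516.0], [281.0, 567.0], [362.0, 618.0]]
(92, 260) [[880.0, 206.0], [799.0, 331.0], [717.0, 456.0]]
[-172.3 -175.4    0. ] [-206.8 -106.9   96. ]
[[-0.999  0.035  0.   ]
 [ 0.035  0.999  0.   ]
 [ 0.     0.    -1.   ]] 19.88730951645061
```

Call:
carry_out(steps=[-1.5,-1.5,0,0,0,0,-1,-2.5,-2.5,0,0,0,0,-1,-2.5,-2.5,0,0,0,0,-1,-2.5,-2.5,0,0,0,0,-1,-2.5,-2.5,0,0,0,0,-1,-2.5,-2.5,0,0,0,0,-1,-2.5,-2.5,0,0,0,0,-1,-0.7,-1,0,0,0,0,-1,0,0,0,0,0,-1,-1,0,0,0,0,0,-1,-1,0,0,0,0,0,-1,-1,0,0,0,0,0,-1,-1,0,0,0,0,0,0,-1,0,0,0,0,0,0,-1,0,0,0,0,0,0,-1])

```text
time_s: 1.35
eef_pos: [290.0, 260.7, 231.2]
ee_rot: [-0.0, 0.018, 1.0, -0.0]
force: [0.6, -0.1, 0.1]
grip_width: 0.001
```

Call:
carry_out(steps=[-2.3,-1.2,1,0,0,0,-1,-2.3,-1.2,1,0,0,0,-1,-2.3,-1.2,1,0,0,0,-1,-2.3,-1.2,1,0,0,0,-1,-2.3,-1.2,1,0,0,0,-1,-2.3,-1.2,1,0,0,0,-1,-2.3,-1.2,1,0,0,0,-1,-2.3,-1.2,1,0,0,0,-1,-2.3,-1.15,1,0,0,0,-1,0,0,1.5,0,0,0,-1,0,0,1.5,0,0,0,-1,0,0,1,0,0,0,-1,0,0,0,0,0,0,-1,0,0,0,0,0,0,-1])

```text
time_s: 2.52
eef_pos: [493.3, 146.7, 101.4]
ee_rot: [-0.0, 0.017, 1.0, -0.0]
force: [0.4, 0.1, 0.8]
grip_width: -0.001
```

Run:
```python
from h import *
for n,s in(("top",np.s_[130:250,190:330]),("side",np.s_[130:250,180:320])):
    im=cams.capture(n)[:,:,::-1]; cv2.imwrite(f"pics/{n}1.png",np.ascontiguousarray(cv2.resize(im[s],None,fx=4.5,fy=4.5,interpolation=2)))
```

```text
(no output)
```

View pics/side1.png

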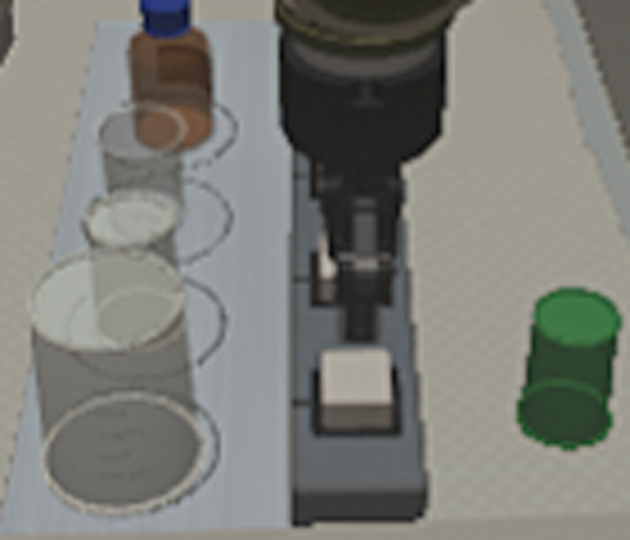

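The side crop shows the large beaker standing on place 1. The fingertip is at about (360,335), just above key 1, whose top is centred near (358,365). I'll press slowly.

Call:
carry_out(steps=[0,0,1,0,0,0,-1,0,0,1,0,0,0,-1,0,0,0.4,0,0,0,-1,0,0,0.2,0,0,0,-1,0,0,0.1,0,0,0,-1,0,0,0.1,0,0,0,-1,0,0,0.1,0,0,0,-1,0,0,0.1,0,0,0,-1,0,0,0.1,0,0,0,-1,0,0,0,0,0,0,-1])

```text
time_s: 3.45
eef_pos: [493.5, 146.5, 70.3]
ee_rot: [0.0, 0.016, 1.0, 0.0]
force: [-0.8, 0.0, 1.0]
grip_width: -0.002
```

Call:
carry_out(steps=[0,0,0.1,0,0,0,-1,0,0,0.1,0,0,0,-1,0,0,0.1,0,0,0,-1,0,0,0.1,0,0,0,-1,0,0,0.1,0,0,0,-1,0,0,0,0,0,0,-1,0,0,0,0,0,0,-1])

```text
time_s: 4.03
eef_pos: [493.5, 146.5, 65.3]
ee_rot: [0.0, 0.016, 1.0, 0.0]
force: [-1.1, 0.6, 1.9]
grip_width: -0.001
```

Run:
```python
from h import *
from rig import readout
s=readout.sense();print(s['force'],s['eef_pos'])
im=cams.capture("side")[:,:,::-1]; cv2.imwrite("pics/side2.png",cv2.resize(np.ascontiguousarray(im[130:250,180:320]),None,fx=4.5,fy=4.5,interpolation=2))
```

```text
[-1.10952304  0.64494841  1.86127618] [493.4981667  146.4934558   65.26393974]
```

View pics/side2.png

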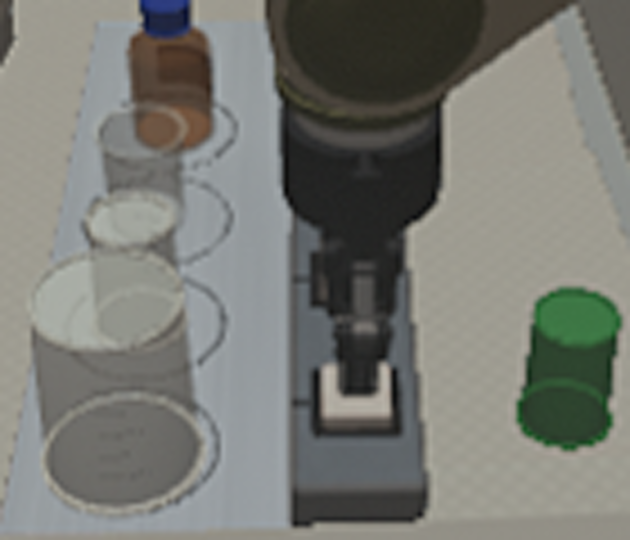

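Call:
carry_out(steps=[0,0,0.06,0,0,0,-1,0,0,0,0,0,0,-1,0,0,-0.5,0,0,0,-1,0,0,-1.5,0,0,0,-1,0,0,-2,0,0,0,-1,0,0,-1.5,0,0,0,-1,0,0,0,0,0,0,-1,0,0,0,0,0,0,-1])

```text
time_s: 4.75
eef_pos: [493.5, 146.5, 120.0]
ee_rot: [0.001, 0.016, 1.0, 0.0]
force: [0.4, 0.4, 0.2]
grip_width: 0.002
```

Call:
carry_out(steps=[0,-1.5,0,0,0,0,-1,0,-3,0,0,0,0,-1,0,-3,0,0,0,0,-1,0,-3,0,0,0,0,-1,0,-3,0,0,0,0,-1,0,-3,0,0,0,0,-1,0,-3,0,0,0,0,-1,0,-3,0,0,0,0,-1,0,-3,0,0,0,0,-1,0,-3,0,0,0,0,-1,0,-3,0,0,0,0,-1,0,-3,0,0,0,0,-1,0,-3,0,0,0,0,-1,0,-2.4,0,0,0,0,-1,0,0,0,0,0,0,-1,0,0,0,0,0,0,-1])

```text
time_s: 6.08
eef_pos: [479.6, -252.6, 118.4]
ee_rot: [-0.001, 0.017, 1.0, 0.001]
force: [0.3, 0.4, 0.9]
grip_width: -0.001
```

Run:
```python
from h import *
for n,s in(("top",np.s_[120:250,190:410]),("side",np.s_[110:250,180:340])):
    im=cams.capture(n)[:,:,::-1]; cv2.imwrite(f"pics/{n}3.png",cv2.resize(np.ascontiguousarray(im[s]),None,fx=3.6,fy=3.6,interpolation=2))
```

```text
(no output)
```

View pics/side3.png

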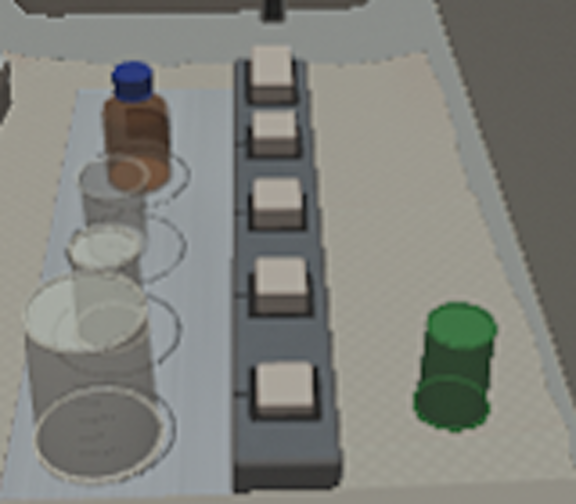

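View pics/top3.png

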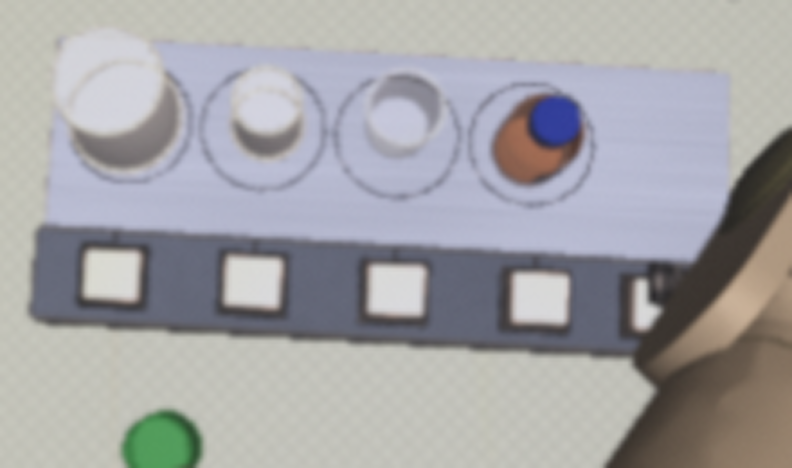

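Key 1, at about (285,388) in the side crop, sits low and the other keys are up. The vessels haven't moved. Next is the start bar.

Call:
carry_out(steps=[0,0,1,0,0,0,-1,0,0,1.5,0,0,0,-1,0,0,1,0,0,0,-1,0,0,0.5,0,0,0,-1,0,0,0.2,0,0,0,-1,0,0,0.1,0,0,0,-1,0,0,0.1,0,0,0,-1,0,0,0.1,0,0,0,-1,0,0,0.1,0,0,0,-1,0,0,0.1,0,0,0,-1,0,0,0.1,0,0,0,-1,0,0,0.1,0,0,0,-1,0,0,0.1,0,0,0,-1,0,0,0.1,0,0,0,-1,0,0,0.1,0,0,0,-1,0,0,0.1,0,0,0,-1,0,0,0.1,0,0,0,-1,0,0,0,0,0,0,-1])

```text
time_s: 7.68
eef_pos: [480.5, -252.4, 65.7]
ee_rot: [0.0, 0.016, 1.0, -0.0]
force: [2.6, -1.4, 2.6]
grip_width: -0.002
```

Run:
```python
from h import *
im=cams.capture("side")[:,:,::-1]; cv2.imwrite("pics/side4.png",cv2.resize(np.ascontiguousarray(im[100:190,200:320]),None,fx=5,fy=5,interpolation=2))
```

```text
(no output)
```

View pics/side4.png

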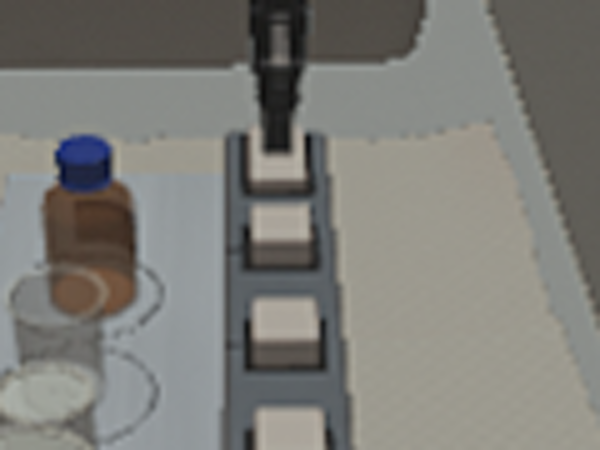

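The start bar is visibly down, by roughly 8 mm. I'll press a little further, then release and withdraw.

Call:
carry_out(steps=[0,0,0.1,0,0,0,-1,0,0,0.05,0,0,0,-1,0,0,0,0,0,0,-1,0,0,0,0,0,0,-1,0,0,-0.5,0,0,0,-1,0,0,-1,0,0,0,-1,0,0,-2,0,0,0,-1,0,0,-2.5,0,0,0,-1,0,0,-2.5,0,0,0,-1,1,0,-2,0,0,0,-1,2,0,-1,0,0,0,-1,2,0,-1,0,0,0,-1,2,0,0,0,0,0,-1,1,0,0,0,0,0,-1,0,0,0,0,0,0,-1,0,0,0,0,0,0,-1])

```text
time_s: 9.07
eef_pos: [400.5, -249.7, 189.3]
ee_rot: [-0.0, 0.017, 1.0, 0.0]
force: [0.6, 0.8, 0.7]
grip_width: 0.0
```

Run:
```python
from h import *
for n,s in(("top",np.s_[120:250,190:410]),("side",np.s_[110:250,180:340])):
    im=cams.capture(n)[:,:,::-1]; cv2.imwrite(f"pics/{n}5.png",cv2.resize(np.ascontiguousarray(im[s]),None,fx=3.6,fy=3.6,interpolation=2))
```

```text
(no output)
```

View pics/side5.png

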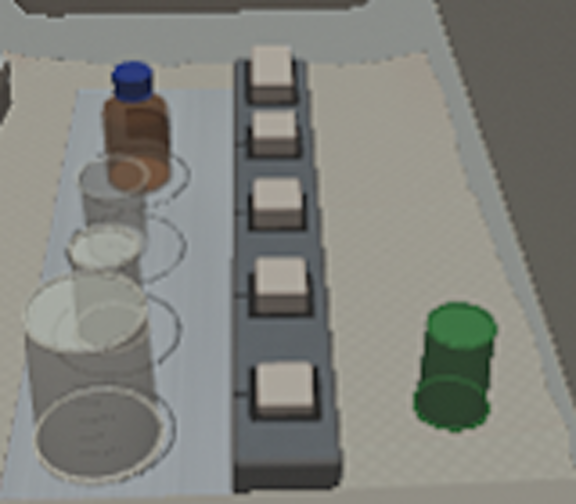

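View pics/top5.png

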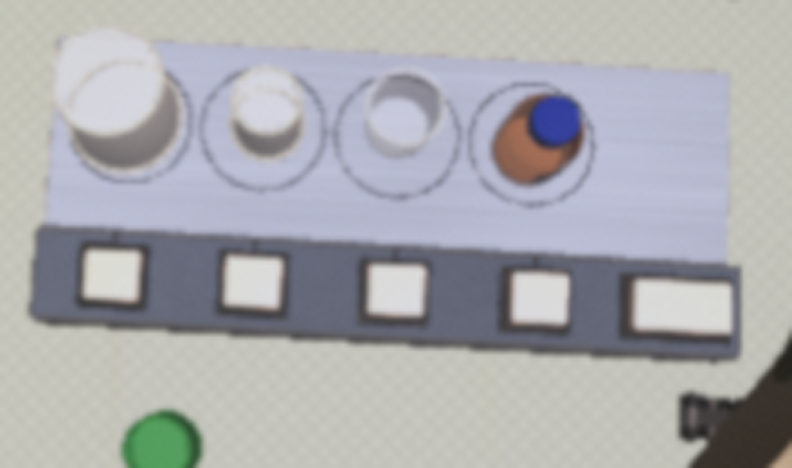

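The final pictures show key 1 down, keys 2–4 and the start bar up, the vessels where they were, and the arm clear of everything.

```bash
python3 -c "
from rig import finish_job; print(finish_job())"
```

```text
the job is handed in; nothing more can be done
None
```

The job is done and handed in at about 9 s of the 46 s allowed; `finish_job` gives no verdict.

- **Key:** the large beaker stands on the leftmost place, so I pressed key 1 with the shut fingertips. They went down to about 65 mm, with roughly 2 N on the wrist sensor, and I then lifted off.
- **Start bar:** I pressed it to about 64–65 mm, which I estimate as 9 mm of travel. I let it come up and then withdrew the arm.
- **Last checks:** the final side and top pictures show key 1 still down and the start bar and keys 2–4 up. All four vessels look unmoved, and the arm is clear of everything.

No check failed or disagreed. Key and bar travel were judged from tool height and the pictures, as the joints cannot be read directly.

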